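Nudge the instrument cassette home in the bench-top steriliser

ROBOT

A 6-joint arm with a two-finger parallel gripper is mounted at the origin on the work surface. World frame = base frame: x ahead of the robot, y to its left, z up, the work surface at z = 0. Lengths are in m, angles in rad, forces in N, time in s.
With the tool pointing down it reaches from about 0.375 to 0.9 m from the base axis. Payload 3.1 kg.
Tool frame: the origin (TCP) lies on the centre line of the jaws, within the pads' length; the fingertips stand robot.tcp_to_tips ahead of it and the grasp point (between the pads) lies 3 mm ahead of it (robot.tcp_to_tips is the distance from the TCP to the fingertips, in m); z points along the fingers, y is the line along which they close (so a half turn about z gives the same grasp; the last joint's range is limited). The gripper opens to 87 mm and grips with 3 to 60 N. Pads are 19 mm wide; open, the fingers measure 117 mm over their backs; the gripper's body (75 mm by 190 mm) begins 51 mm behind the grasp point.
Start: joints at [1.062, 0.527, 1.433, -0, 1.181, -0.178], TCP at [0.203, 0.591, 0.245] pointing down, gripper open.
Joint ranges: [-3.08, 3.08], [-0.75, 2.2], [0.22, 2.44], [-1.43, 4.57], [0, 2.65], [-2.85, 2.85]. Speed limits (rad/s): [2.79, 2.79, 3.14, 3.14, 3.14, 3.14].

INTERFACE

Orientations are given as a unit quaternion [x, y, z, w].
In Python, from rig import robot gives the robot as it stands. The module is installed in compiled form; this text tells all that it offers.
- The arm moves only by the shell command python3 -m jog 'ROWS' [FORCE]. ROWS is JSON, one flat list of numbers, 5 for each row, row after row: the finger opening in m, from 0 to 0.087, then the shift along the tool's x, y, z in m, then the turn about the tool's z in units of 10 degrees (1.0 is 10 degrees). In form: [claw, x, y, z, roll, claw, x, y, z, roll, ...]. A call has 1 to 20 rows; each row shifts and turns the commanded pose from where the row before left it, along the tool's axes as they then stand; what a row does not reach is not made up. A row lasts 1/8 s, in which the tool goes at most 62.5 mm and 10.7 degrees, less where a joint would pass 70% of its speed; a pose out of reach is approached as far as the arm can. A call with a gripper value outside its range is refused whole. The fingers move at their own pace and stop on an object; FORCE is the grip in N (left out, the last holds). Time passes only in rows, so rows that do not move let the fingers close. It gives the time, the measured TCP pose, the force, the opening and the grip force at its end, in the units of the state.
- robot.get_obs(): the state, without advancing time (a new reading comes with each control period).
- robot.camera(name): name is "scene" or "top"; returns the picture (400x640x3 uint8, blue, green, red); there is no depth.
- robot.camera_model(name): a dict with "fx", "fy", "cx", "cy" (pixels), "R" (3x3) and "t" (3): a world point X has camera coordinates R X + t. Camera axes: x right, y down, z forward; pixel columns grow to the right and rows downward; lengths in m; the calibration is good to about 2 mm. A picture is of the moment at which its call begins. camera_model takes no time and is no camera call.
- robot.hand_in(): hands the job in; it is judged then, once.
Trained networks look in the newest picture that a camera, given by its name, has taken for a name from the list of things; names that differ only in an ending like _2 or _b are one class to them, and where a whole thing is asked for, a point or a joint stands for the part that bears it (a point fixed in the world has none). Each returns a list of dicts, best first, with "conf" (0 to 1); they miss things now and then, are a little off and sometimes report something else, mostly with a low value. They report only what shows in the picture. A call takes as long as a camera call.
- robot.look_for(camera, label): "extent" ([centre column, centre row, width, height] in pixels, round what is visible of it).
- robot.outline_of(camera, label): "region" (400x640 bool, what is visible of it) and "extent" ([centre column, centre row, width, height] in pixels, round what is visible of it).
The state is a dict: "time": time; "q": joint angles; "joint_velocities": joint speeds; "joint_torque": joint torques, N m; "position": TCP position; "tool_rot": TCP orientation; "ft_force": force on the tool from outside, world axes, zero at the start; "moment": the same for the moment, N m; "grip_width": finger opening in m; "grip_force": force on a finger pad.
Only numpy, scipy, OpenCV 4.12 (cv2) and the standard library are available. Lean on these libraries where they do the work, as an engineer would, in place of code of your own. Each camera call takes 0.05 s, during which the arm holds its last target. There are 200 camera calls.

TASK

The instrument cassette is only part-way into the steriliser's slot: take the loading pusher from the mat and, pushing on the cassette's grip bar, ease it in with slow nudges of about a centimetre, drawing the pusher back off it after each, until you feel it come up against the docking seals hidden at the back, and leave it resting there. Never force it and let only the pusher touch the cassette. Then lay the pusher back on the mat the way up it lay, and leave the bottle, carton and bowl where they are.

Things in the scene. Friction and masses are not known exactly. Their poses are not given: they have to be found in the camera images.
- steriliser: Bench-top steriliser: low white machine 480 mm deep, 410 wide, 152 high, fixed. Origin: centre of its underside; x points from its front to its back, z up. Hidden 240 to 276 mm inside its slot, differing each time and not given, are the docking seals (the judge's seal_face is their untouched front): sprung rubber, giving 1 mm for each 4.5 N or so, 6 mm at most.
- slot (a point): Centre of the mouth of the slot in the middle of the steriliser's front, 240 mm before its origin. The slot is 184 mm wide and 43 high, its floor 56 mm above the table; x points straight into the slot (the way the cassette goes in), z up.
- cassette: Flat closed steel cassette, 280 mm long, 180 wide, 38 high, 0.5 to 0.95 kg, lying part-way in the slot with under 2 mm of play at each side. Origin: centre of its underside; x points along its length into the slot, z up. Sliding it takes a steady 2 to 7 N; at the seals the push rises above that. The maker allows 18 N of push at most and 0.12 m/s.
- cassette_grip (a point): Middle of the outer face of the cassette's black grip bar, at its outer end: the face to push on, 120 mm wide and 26 high, upright, looking out of the slot; its middle is about 75 mm above the table. Same axes as the cassette. With the cassette home it still stands 46 to 82 mm out of the slot.
- cassette_nose (a point): Middle of the cassette's flat inner end face (hidden inside the slot), the end that meets the seals; 322 mm ahead of cassette_grip. Same axes as the cassette.
- pusher_grip (a point): Where to hold the loading pusher: middle of its black bar handle (90 mm long along x, 24 wide, 28 high; free for fingers 22 mm either way along x). The pusher is 137 mm long, 0.22 kg; it lies level on the lower edges of its foot plate and end plate (both 56 mm high), handle middle 28 mm above the mat. x points along the handle to the foot plate, z up.
- pusher_face (a point): Middle of the outer face of the pusher's white foot plate (64 mm wide, 56 high, square to the handle), 75 mm ahead of pusher_grip along x. A thin steel disc, 57 mm across, stands round the stem 41 to 45 mm ahead of pusher_grip. Same axes as pusher_grip.
- pusher: The loading pusher as a whole. Origin: on the level of its lower edges, 10 mm ahead of pusher_grip along x; same axes as pusher_grip.
- mat_top (a point): Middle of the top of the flat grey mat on which the pusher lies, 260 mm long along x, 160 wide, its top 4 mm above the table; fixed. z up.
- water_bottle: Bystander: clear capped bottle, 72 mm across, 170 high. Origin: centre of its foot.
- carton: Bystander: brown carton 70 x 120 x 80 mm high. Origin: centre of its underside.
- steel_bowl: Bystander: steel bowl, 100 mm across, 40 high. Origin: centre of its underside.

How it is judged:
On the way, in this order (a step that is already met when the one before it is completed fails the run):
1. the pusher is lifted off the mat (height (world z) of pusher_grip above 0.05 m), for 0.1 s.
2. the cassette has been nudged a first bit of the way and the pusher drawn back off it (distance of cassette_grip from where it was at the start of the episode above 0.005 m and contact force between pusher and cassette below 0.05 N), for 0.05 s.
3. the cassette has been nudged farther, still short of the seals, and the pusher drawn back off it again (distance of cassette_grip from where it was at the start of the episode above 0.025 m and contact force between pusher and cassette below 0.05 N), for 0.05 s.
4. the cassette is home against the seals (x of cassette_nose in the frame of seal_face above -0.0015 m), for 0.2 s.
At the end, for the whole second after the job is handed in: The cassette's inner end rests against the hidden seals (no more than 1.5 mm short of them), and the pusher lies still and level on the mat, the way up it lay, its handle's middle within 60 mm along and 55 mm across of the mat's middle (x of cassette_nose in the frame of seal_face above -0.0015 m and x of pusher_grip in the frame of mat_top between -0.06 and 0.06 m and y of pusher_grip in the frame of mat_top between -0.055 and 0.055 m and z of pusher_grip in the frame of mat_top below 0.033 m and angle between pusher_grip's own z axis and vertical below 0.15 rad and linear speed of pusher below 0.02 m/s and linear speed of cassette below 0.01 m/s); the robot touches nothing.
It fails at once if the cassette is forced: pushed with more than 18 N (contact force between pusher and cassette above 18 N).
It fails at once if the cassette is shoved faster than 0.12 m/s (linear speed of cassette above 0.12 m/s).
It fails at once if the gripper or arm touches the cassette (contact force between any of the fingers, the arm and cassette above 0.5 N).
It fails at once if the bottle, the carton or the bowl is shifted by more than 15 mm (distance of any of water_bottle, carton, steel_bowl from where it was at the start of the episode above 0.015 m).
It also fails if it takes over 70 s, if anything falls off the work surface, if the arm or the gripper's body presses on something with over 40 N, if the wrist force passes 120 N, or if a joint passes its speed limit or range.

## Working session

There is one attempt and no reset: what is moved stays moved. The work goes in short steps, Python scripts to look and compute and a shell command to move; the robot and the scene stay as the last step left them, time stands still between calls to the robot, and variables do not carry over. Pictures are saved under pics/ and viewed, at most 10 in all, crops included, and the job is handed in when it is done.

```bash
mkdir -p pics
cat > h.py <<'E'
import numpy as np, cv2
from rig import robot
def ray(cam,u,v):
    m=robot.camera_model(cam);R=np.array(m["R"]);t=np.array(m["t"])
    return -R.T@t, R.T@np.array([(u-m["cx"])/m["fx"],(v-m["cy"])/m["fy"],1])
def atz(cam,u,v,z):
    c,d=ray(cam,u,v); return c+d*(z-c[2])/d[2]
def proj(cam,X):
    m=robot.camera_model(cam);p=np.array(m["R"])@np.array(X)+np.array(m["t"])
    return [round(m["fx"]*p[0]/p[2]+m["cx"],1),round(m["fy"]*p[1]/p[2]+m["cy"],1)]
def rect(cam,label):
    o=robot.outline_of(cam,label)
    if not o: return None
    r=o[0]["region"].astype(np.uint8); c=max(cv2.findContours(r,0,2)[0],key=cv2.contourArea)
    return o[0]["conf"],c[:,0,:],cv2.minAreaRect(c)
E
python3 - <<'E'
from h import *
for c in("top","scene"): cv2.imwrite(f"pics/{c}.png",robot.camera(c))
for c in("top","scene"):
  m=robot.camera_model(c);print(c,ray(c,m["cx"],m["cy"]),m["fx"])
  for l in("steriliser","cassette","cassette_grip","pusher","pusher_grip","pusher_face","mat_top","water_bottle","carton","steel_bowl"):
    o=robot.look_for(c,l);print(l,[(round(x["conf"],2),np.round(x["extent"]).tolist()) for x in o[:2]])
o=robot.get_obs();print(o["tool_rot"],o["time"],robot.tcp_to_tips)
E
```

```text
top (array([ 0.47305453, -0.04958882,  1.24747867]), array([ 0.13077184,  0.01252122, -0.99133342])) 389.537940283966
steriliser [(0.63, [176.0, 214.0, 198.0, 172.0])]
cassette [(0.83, [284.0, 234.0, 54.0, 61.0])]
cassette_grip [(0.63, [283.0, 229.0, 56.0, 63.0])]
pusher [(0.72, [400.0, 235.0, 48.0, 25.0])]
pusher_grip [(0.59, [403.0, 163.0, 43.0, 28.0]), (0.58, [398.0, 232.0, 45.0, 28.0])]
pusher_face [(0.77, [398.0, 232.0, 46.0, 27.0])]
mat_top [(0.71, [400.0, 239.0, 88.0, 60.0]), (0.36, [356.0, 153.0, 22.0, 26.0])]
water_bottle [(0.61, [356.0, 152.0, 23.0, 26.0])]
carton [(0.57, [404.0, 165.0, 43.0, 34.0])]
steel_bowl [(0.86, [451.0, 190.0, 31.0, 34.0])]
scene (array([1.09686321, 0.49696066, 1.18285957]), array([-0.34804854, -0.40270454, -0.8465762 ])) 435.236245424737
steriliser []
cassette [(0.7, [372.0, 197.0, 62.0, 52.0]), (0.54, [297.0, 142.0, 78.0, 62.0])]
cassette_grip [(0.73, [371.0, 198.0, 62.0, 48.0])]
pusher [(0.88, [298.0, 140.0, 43.0, 32.0]), (0.52, [236.0, 127.0, 28.0, 25.0])]
pusher_grip [(0.85, [295.0, 143.0, 41.0, 35.0]), (0.26, [447.0, 286.0, 244.0, 222.0])]
pusher_face [(0.92, [295.0, 144.0, 40.0, 34.0])]
mat_top [(0.9, [300.0, 139.0, 86.0, 61.0])]
water_bottle [(0.96, [260.0, 198.0, 23.0, 47.0]), (0.42, [372.0, 197.0, 64.0, 56.0])]
carton [(0.96, [242.0, 167.0, 37.0, 49.0])]
steel_bowl [(0.56, [235.0, 127.0, 27.0, 26.0]), (0.36, [446.0, 287.0, 250.0, 225.0])]
[1.64628884e-01 9.86355580e-01 6.27531124e-06 1.02468367e-05] 1.1 0.022
```

View pics/top.png

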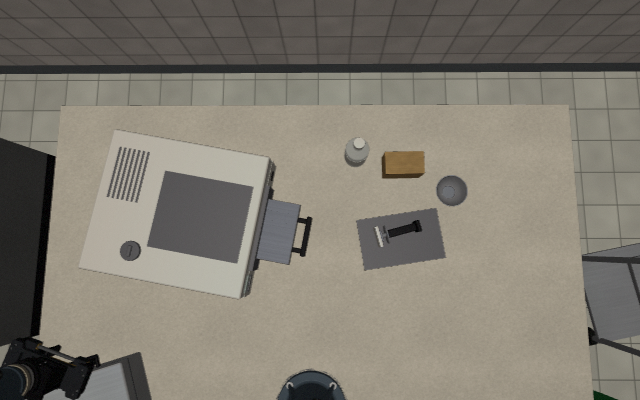

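View pics/scene.png

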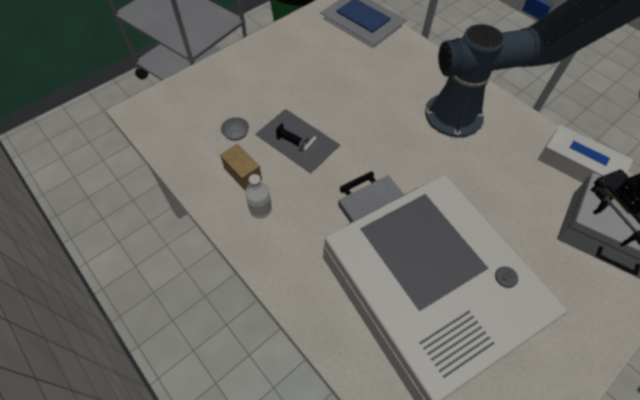

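The top view shows the steriliser at left with its mouth facing right (front edge about x=255 px), grip bar at about (306,236), pusher at (400,232) with its white foot at (380,236), and the mat around (401,239). The scene view agrees: bar at (357,183), pusher at (295,138). Bottle, carton and bowl are on the far side of the mat.

Run:
```python
from h import *
t=cv2.imread("pics/top.png");s=cv2.imread("pics/scene.png")
a=cv2.resize(t[200:275,235:315],None,fx=5,fy=5,interpolation=3)
b=cv2.resize(t[200:275,350:450],None,fx=4,fy=5,interpolation=3)
c=cv2.resize(s[160:220,330:410],None,fx=5,fy=3.75,interpolation=3)
d=cv2.resize(s[100:175,250:350],None,fx=4,fy=3,interpolation=3)
b=b[:375];im=np.vstack([np.hstack([a,b]),np.hstack([c,d])]);cv2.imwrite("pics/z.png",im);print(im.shape)
print("base",proj("top",[0,0,0]),"tcp",proj("top",[.203,.591,.245]))
robot.camera("top")
for l in("steriliser","cassette","pusher","mat_top"):
  r=rect("top",l); 
  if r: print(l,r[0],r[2],np.round(cv2.boxPoints(r[2]),1).tolist())
for z,n,p in((.004,"mat",[(357,219),(436,208),(445,258),(364,270)]),(.152,"ster",[(115,129),(271,157),(243,297),(79,267)]),(.088,"bar",[(308,217),(303,256)]),(.056,"pusherends",[(378,236),(421,226)])):
  print(n,[np.round(atz("top",*q,z),3)[:2].tolist() for q in p])
```

```text
(600, 800, 3)
base [np.float64(311.8), np.float64(406.0)] tcp [np.float64(70.0), np.float64(357.4)]
steriliser 0.81 ((178.54922485351562, 213.14407348632812), (177.89422607421875, 146.0167999267578), 10.885527610778809) [[77.4000015258789, 268.0], [105.0, 124.69999694824219], [279.70001220703125, 158.1999969482422], [252.10000610351562, 301.6000061035156]]
cassette 0.98 ((285.3269348144531, 232.8654022216797), (48.440677642822266, 62.36492919921875), 11.309932708740234) [[255.5, 258.70001220703125], [267.70001220703125, 197.5], [315.20001220703125, 207.0], [303.0, 268.20001220703125]]
pusher 0.89 ((397.8648681640625, 233.18919372558594), (20.056676864624023, 47.67570495605469), 80.53767395019531) [[372.70001220703125, 227.1999969482422], [419.70001220703125, 219.39999389648438], [423.0, 239.1999969482422], [376.0, 247.0]]
mat_top 0.77 ((400.9161376953125, 238.34605407714844), (51.05366897583008, 82.48284149169922), 81.38435363769531) [[356.29998779296875, 219.3000030517578], [437.8999938964844, 206.89999389648438], [445.5, 257.3999938964844], [364.0, 269.79998779296875]]
mat [[0.565, -0.142], [0.6, -0.394], [0.442, -0.417], [0.404, -0.162]]
ster [[0.817, 0.573], [0.732, 0.115], [0.339, 0.185], [0.419, 0.646]]
bar [[0.564, 0.01], [0.449, 0.024]]
pusherends [[0.509, -0.201], [0.539, -0.332]]
```

View pics/z.png

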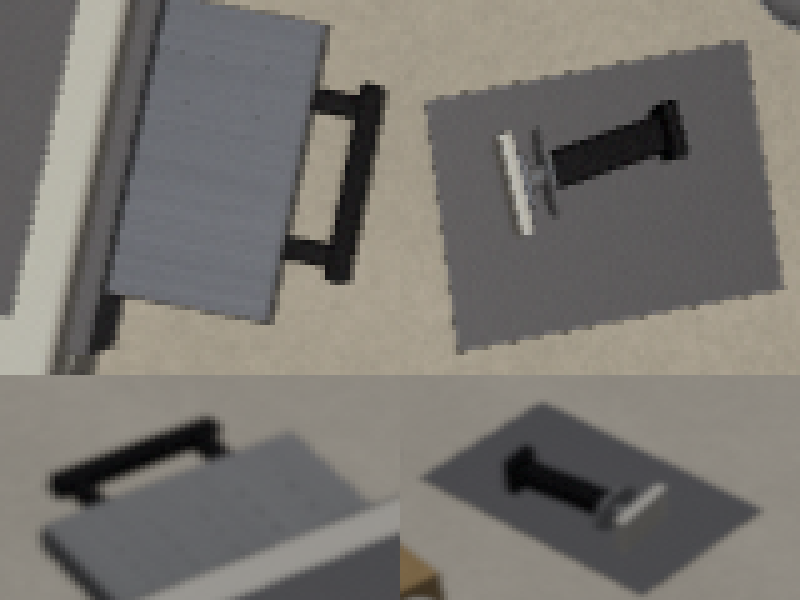

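The zoom shows the grip bar's outer face running from about (311.4,217.6) to (304.6,256.2). The pusher foot's outer face runs from (374.4,226.4) to (380.6,246.8), and its rear end is at (420.1,225.7).

```bash
cat >> h.py <<'E'
from scipy.spatial.transform import Rotation as Ro
def heading():
    v=Ro.from_quat(robot.get_obs()["tool_rot"]).apply([1,0,0]);return np.degrees(np.arctan2(v[1],v[0]))
def step(goal,h=None):
    "tool-frame shift to bring the TCP to goal, with the tool x heading h deg (tool down)"
    h=np.radians(heading() if h is None else h);d=np.array(goal)-robot.get_obs()["position"]
    return np.round([d[0]*np.cos(h)+d[1]*np.sin(h), d[0]*np.sin(h)-d[1]*np.cos(h), -d[2]],4)
E
python3 - <<'E'
from h import *
A=lambda u,v,z:atz("top",u,v,z)[:2]
f1,f2,e=A(374.4,226.4,.06),A(380.6,246.8,.06),A(420.1,225.7,.06)
f=(f1+f2)/2; d=f-e; L=np.linalg.norm(d); print("pusher face",f,"L",L,"w",np.linalg.norm(f1-f2),"head",np.degrees(np.arctan2(d[1],d[0])), "foot normal",np.degrees(np.arctan2(f1[1]-f2[1],f1[0]-f2[0]))+90)
g=(f-d/L*75 + e+d/L*62)/2 if 0 else ((f-d/L*.075)+(e+d/L*.062))/2
print("grip",g, "scene px",proj("scene",[*g,.046]))
b1,b2=A(311.4,217.6,.082),A(304.6,256.2,.082);print("bar",b1,b2,(b1+b2)/2,np.linalg.norm(b1-b2),np.degrees(np.arctan2(*(b1-b2)[::-1]))+90)
print("bar scene",proj("scene",[*b1,.088]),proj("scene",[*b2,.088]))
c=np.array([A(*q,.094) for q in((300.2,204.6),(289,264.4))]);print("cas outer edge",c,np.linalg.norm(c[0]-c[1]),np.degrees(np.arctan2(*(c[0]-c[1])[::-1]))+90)
m=np.mean([A(*q,.004) for q in((356,219.8),(436,208),(445,258),(364,270))],0);print("mat",m)
h=103 
print(heading(),step([*g,.245],np.degrees(np.arctan2(d[1],d[0]))))
E
```

```text
pusher face [ 0.50718064 -0.19902639] L 0.13380607435234168 w 0.06396808774291209 head 104.24084033937022 foot normal 106.06003942510849
grip [ 0.52523767 -0.27017377] scene px [np.float64(293.9), np.float64(135.1)]
bar [0.56297785 0.00057263] [0.44854607 0.02012855] [0.50576196 0.01035059] 0.11609076373535972 80.30207222349208
bar scene [np.float64(340.5), np.float64(185.0)] [np.float64(372.1), np.float64(168.9)]
cas outer edge [[0.60085934 0.03365664]
 [0.42503894 0.06486607]] 0.17856886389959112 79.93441737809296
mat [ 0.50200728 -0.27789486]
161.0449754075188 [-9.141e-01  1.005e-01 -4.000e-04]
```

```bash
python3 -m jog '[0.07,0,0,0,0.94,0.07,0,0,0,0.94,0.07,0,0,0,0.94,0.07,0,0,0,0.94,0.07,0,0,0,0.94,0.07,0,0,0,0.95,0.07,-0.06,0.007,0,0,0.07,-0.06,0.007,0,0,0.07,-0.06,0.007,0,0,0.07,-0.06,0.007,0,0,0.07,-0.06,0.007,0,0,0.07,-0.06,0.007,0,0,0.07,-0.06,0.007,0,0,0.07,-0.06,0.007,0,0,0.07,-0.06,0.007,0,0,0.07,-0.06,0.007,0,0,0.07,-0.06,0.007,0,0,0.07,-0.06,0.007,0,0,0.07,-0.06,0.007,0,0,0.07,-0.06,0.007,0,0]' 25; python3 -c "
from h import *
print(heading(),step([.5252,-.2702,.035]))"
```

```text
time: 3.85
position: [0.5094, -0.1995, 0.2447]
tool_rot: [0.612, 0.791, 0.0, 0.0]
ft_force: [0.4, 0.2, -0.3]
grip_width: 0.0699
grip_force: 0.0
104.51263412563921 [-0.0725 -0.0024  0.2097]
```

```bash
python3 -m jog '[0.06,-0.0365,-0.001,0,0,0.06,-0.036,-0.0014,0,0,0.06,0,0,0.05,0,0.06,0,0,0.05,0,0.06,0,0,0.03,0,0.06,0,0,0,0]'
python3 - <<'E'
from h import *
cv2.imwrite("pics/t2.png",np.hstack([cv2.resize(robot.camera("top")[190:280,345:455],(400,327),interpolation=3),cv2.resize(robot.camera("scene")[90:180,240:350],(400,327),interpolation=3)]))
print(step([.5252,-.2702,.035]))
E
```

```text
time: 4.6
position: [0.5232, -0.2671, 0.1122]
tool_rot: [0.612, 0.791, 0.0, -0.003]
ft_force: [-0.5, 0.9, 0.0]
grip_width: 0.0601
grip_force: 0.0
[-0.0016 -0.0005  0.0803]
```

View pics/t2.png

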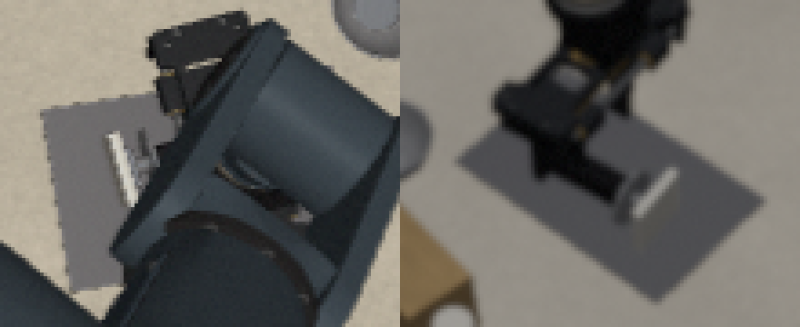

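The picture shows the open gripper straddling the pusher handle and aligned with it, with the foot at (125,165) clear of the fingers. I'll descend and grip.

```bash
python3 -m jog '[0.06,-0.0015,0,0.03,0,0.06,0,0,0.03,0,0.06,0,0,0.01,0,0.06,0,0,0.008,0,0.06,0,0,0,0,0.06,0,0,0,0]'; python3 -m jog '[0,0,0,0,0,0,0,0,0,0,0,0,0,0,0,0,0,0,0,0,0,0,0,0,0,0,0,0,0,0]' 30
```

```text
time: 5.45
position: [0.5256, -0.27, 0.0375]
tool_rot: [0.612, 0.791, -0.0, 0.001]
ft_force: [-1.3, -0.2, 0.2]
grip_width: 0.06
grip_force: 0.0
time: 6.2
position: [0.5253, -0.2696, 0.0365]
tool_rot: [0.612, 0.791, 0.0, 0.0]
ft_force: [0.6, 0.7, 0.1]
grip_width: 0.0235
grip_force: 30.0
```

```bash
python3 -m jog '[0,0,0,-0.01,0,0,0,0,-0.03,0,0,0,0,-0.04,0,0,0,0,-0.04,0,0,0,0,0,0.82,0,0,0,0,0.82,0,0,0,0,0.81,0,0,0,0,0]' 50; python3 -c "
from h import *
print(heading(),step([.4858,-.1029,.0795]))"
```

```text
time: 7.2
position: [0.5246, -0.2693, 0.1568]
tool_rot: [0.765, 0.644, -0.0, -0.0]
ft_force: [-0.3, -0.0, -2.6]
grip_width: 0.0237
grip_force: 50.0
80.14902452313638 [ 0.1573 -0.0667  0.0773]
```

```bash
python3 -m jog '[0,0.04,-0.017,0.019,0,0,0.04,-0.017,0.019,0,0,0.04,-0.017,0.019,0,0,0.037,-0.016,0.02,0,0,0,0,0,0,0,0,0,0,0]'
python3 - <<'E'
from h import *
t=robot.camera("top");s=robot.camera("scene")
cv2.imwrite("pics/t3.png",np.hstack([cv2.resize(t[200:275,280:370],(400,333),interpolation=3),cv2.resize(s[130:205,310:400],(400,333),interpolation=3)]))
p=robot.get_obs()["position"];u=np.array([np.cos(np.radians(80.15)),np.sin(np.radians(80.15))])
print(p,"expected face px",proj("top",[*(p[:2]+.075*u),.103]),proj("scene",[*(p[:2]+.075*u),.103]),proj("scene",[.5058,.0104,.088]))
E
```

```text
time: 7.95
position: [0.4872, -0.1039, 0.0799]
tool_rot: [0.765, 0.644, 0.0, 0.001]
ft_force: [0.5, -0.4, -2.5]
grip_width: 0.0234
grip_force: 50.0
[ 0.48764633 -0.10473587  0.08020424] expected face px [np.float64(321.7), np.float64(238.4)] [np.float64(348.9), np.float64(164.7)] [np.float64(356.5), np.float64(176.9)]
```

View pics/t3.png

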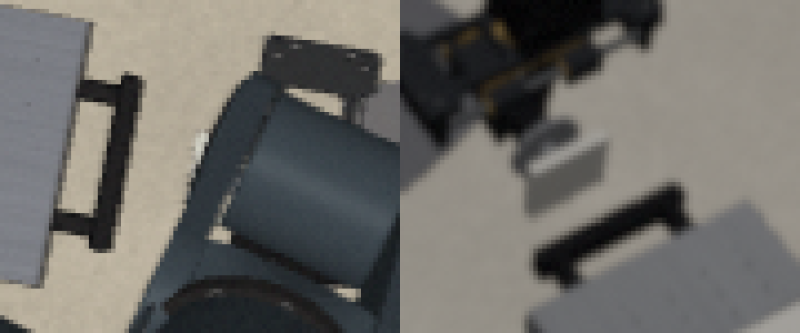

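Foot and bar are parallel and centred on each other: in the right half, the foot's top edge is around (566,148) and the bar around (605,215). The bar stands about 142 mm out, so home is 60–97 mm away. I'll approach slowly.

```bash
cat > chk.py <<'E'
import sys
from h import *
o=robot.get_obs();u=np.array([np.cos(np.radians(80.15)),np.sin(np.radians(80.15)),0])
f=-np.dot(o["ft_force"],u);s=np.dot(o["position"]-np.array([.4872,-.1039,0]),u)*1000
print("t %.2f s %.1f mm F %.1f"%(o["time"],s,f)); sys.exit(f>float(sys.argv[1]))
E
python3 -m jog '[0,0.008,0,0,0,0,0.008,0,0,0,0,0.006,0,0,0,0,0.003,0,0,0,0,0.002,0,0,0]' >/dev/null; python3 chk.py 1.8 &&
python3 -m jog '[0,0.002,0,0,0,0,0.002,0,0,0]' >/dev/null; python3 chk.py 1.8 &&
python3 -m jog '[0,0.002,0,0,0,0,0.002,0,0,0]' >/dev/null && python3 chk.py 1.8 &&
python3 -m jog '[0,0.002,0,0,0,0,0.002,0,0,0]' >/dev/null && python3 chk.py 1.8 &&
python3 -m jog '[0,0.002,0,0,0,0,0.002,0,0,0]' >/dev/null && python3 chk.py 1.8
```

```text
t 8.68 s 27.6 mm F 0.3
t 8.68 s 27.6 mm F 0.3False
False
```

```bash
sed -i 's/sys.exit(f>float(sys.argv\[1\]))/sys.exit(int(f>float(sys.argv[1])))/' chk.py
python3 -m jog '[0,0.002,0,0,0,0,0.002,0,0,0]' >/dev/null && python3 chk.py 1.8 &&
python3 -m jog '[0,0.002,0,0,0,0,0.002,0,0,0]' >/dev/null && python3 chk.py 1.8 &&
python3 -m jog '[0,0.002,0,0,0,0,0.002,0,0,0]' >/dev/null && python3 chk.py 1.8 &&
python3 -m jog '[0,0.002,0,0,0,0,0.002,0,0,0]' >/dev/null && python3 chk.py 1.8 &&
python3 -m jog '[0,0.002,0,0,0,0,0.002,0,0,0]' >/dev/null && python3 chk.py 1.8
```

```text
t 8.93 s 31.4 mm F 0.8
t 9.18 s 35.4 mm F -0.4
t 9.43 s 39.5 mm F -0.1
t 9.68 s 42.9 mm F 4.5
```

```bash
python3 -m jog '[0,0.002,0,0,0,0,0.002,0,0,0]' >/dev/null && python3 chk.py 9 &&
python3 -m jog '[0,0.002,0,0,0,0,0.002,0,0,0]' >/dev/null && python3 chk.py 9 &&
python3 -m jog '[0,0.002,0,0,0,0,0.002,0,0,0]' >/dev/null && python3 chk.py 9 ;
python3 -m jog '[0,-0.004,0,0,0,0,-0.004,0,0,0,0,0,0,0,0]' >/dev/null ; python3 chk.py 9
```

```text
t 9.93 s 47.1 mm F 4.3
t 10.18 s 51.4 mm F 4.3
t 10.43 s 55.4 mm F 4.9
t 10.80 s 47.3 mm F -0.3
```

```bash
python3 -m jog '[0,0.003,0,0,0,0,0.003,0,0,0,0,0.002,0,0,0,0,0.002,0,0,0,0,0.002,0,0,0]' >/dev/null && python3 chk.py 9 &&
python3 -m jog '[0,0.002,0,0,0,0,0.002,0,0,0]' >/dev/null && python3 chk.py 9 &&
python3 -m jog '[0,0.002,0,0,0,0,0.002,0,0,0]' >/dev/null && python3 chk.py 9 ;
python3 -m jog '[0,-0.004,0,0,0,0,-0.004,0,0,0,0,0,0,0,0]' >/dev/null ; python3 chk.py 9 &&
python3 -m jog '[0,0.003,0,0,0,0,0.003,0,0,0,0,0.002,0,0,0,0,0.002,0,0,0,0,0.002,0,0,0]' >/dev/null && python3 chk.py 9 &&
python3 -m jog '[0,0.002,0,0,0,0,0.002,0,0,0]' >/dev/null && python3 chk.py 9 &&
python3 -m jog '[0,0.002,0,0,0,0,0.002,0,0,0]' >/dev/null && python3 chk.py 9 ;
python3 -m jog '[0,-0.004,0,0,0,0,-0.004,0,0,0,0,0,0,0,0]' >/dev/null ; python3 chk.py 9
```

```text
t 11.43 s 59.0 mm F 3.5
t 11.68 s 63.3 mm F 4.4
t 11.93 s 67.5 mm F 4.3
t 12.30 s 59.3 mm F -0.3
t 12.93 s 71.0 mm F 4.4
t 13.18 s 75.3 mm F 4.6
t 13.43 s 79.5 mm F 4.8
t 13.80 s 71.3 mm F 0.3
```

```bash
python3 -m jog '[0,0.003,0,0,0,0,0.003,0,0,0,0,0.002,0,0,0,0,0.002,0,0,0]' >/dev/null && python3 chk.py 7.5 &&
python3 -m jog '[0,0.002,0,0,0]' >/dev/null && python3 chk.py 7.5 &&
python3 -m jog '[0,0.002,0,0,0]' >/dev/null && python3 chk.py 7.5 &&
python3 -m jog '[0,0.002,0,0,0]' >/dev/null && python3 chk.py 7.5 &&
python3 -m jog '[0,0.002,0,0,0]' >/dev/null && python3 chk.py 7.5 ;
python3 -m jog '[0,-0.004,0,0,0,0,-0.004,0,0,0,0,0,0,0,0]' >/dev/null ; python3 chk.py 9
```

```text
t 14.30 s 80.9 mm F 4.9
t 14.43 s 83.0 mm F 4.4
t 14.55 s 85.2 mm F 4.8
t 14.68 s 87.3 mm F 4.0
t 14.80 s 89.4 mm F 4.1
t 15.18 s 81.3 mm F -0.7
```

Next, finer 1 mm checked steps (two rows at most per check).

```bash
python3 -m jog '[0,0.003,0,0,0,0,0.003,0,0,0,0,0.001,0,0,0,0,0.001,0,0,0]' >/dev/null && python3 chk.py 7 &&
python3 -m jog '[0,0.001,0,0,0]' >/dev/null && python3 chk.py 7 &&
python3 -m jog '[0,0.001,0,0,0]' >/dev/null && python3 chk.py 7 &&
python3 -m jog '[0,0.001,0,0,0]' >/dev/null && python3 chk.py 7 &&
python3 -m jog '[0,0.001,0,0,0]' >/dev/null && python3 chk.py 7 &&
python3 -m jog '[0,0.001,0,0,0]' >/dev/null && python3 chk.py 7 &&
python3 -m jog '[0,0.001,0,0,0]' >/dev/null && python3 chk.py 7 &&
python3 -m jog '[0,0.001,0,0,0]' >/dev/null && python3 chk.py 7 &&
python3 -m jog '[0,0.001,0,0,0]' >/dev/null && python3 chk.py 7 &&
python3 -m jog '[0,0.001,0,0,0]' >/dev/null && python3 chk.py 7 &&
python3 -m jog '[0,0.001,0,0,0]' >/dev/null && python3 chk.py 7 && 
python3 -m jog '[0,-0.004,0,0,0,0,-0.002,0,0,0,0,0,0,0,0]' >/dev/null && python3 chk.py 9
```

```text
t 15.68 s 89.5 mm F 3.3
t 15.80 s 89.8 mm F 4.4
t 15.93 s 90.8 mm F 4.5
t 16.05 s 92.0 mm F 4.0
t 16.18 s 93.2 mm F 4.3
t 16.30 s 94.3 mm F 2.9
t 16.43 s 95.4 mm F 3.6
t 16.55 s 96.4 mm F 4.9
t 16.68 s 97.4 mm F 3.9
t 16.80 s 98.4 mm F 4.5
t 16.93 s 99.4 mm F 3.8
t 17.30 s 93.5 mm F 0.5
```

```bash
python3 -m jog '[0,0.003,0,0,0,0,0.002,0,0,0,0,0.001,0,0,0]' >/dev/null && python3 chk.py 7 &&
python3 -m jog '[0,0.001,0,0,0]' >/dev/null && python3 chk.py 7 &&
python3 -m jog '[0,0.001,0,0,0]' >/dev/null && python3 chk.py 7 &&
python3 -m jog '[0,0.001,0,0,0]' >/dev/null && python3 chk.py 7 &&
python3 -m jog '[0,0.001,0,0,0]' >/dev/null && python3 chk.py 7 &&
python3 -m jog '[0,0.001,0,0,0]' >/dev/null && python3 chk.py 7 &&
python3 -m jog '[0,0.001,0,0,0]' >/dev/null && python3 chk.py 7 &&
python3 -m jog '[0,0.001,0,0,0]' >/dev/null && python3 chk.py 7 &&
python3 -m jog '[0,0.001,0,0,0]' >/dev/null && python3 chk.py 7 &&
python3 -m jog '[0,0.001,0,0,0]' >/dev/null && python3 chk.py 7 &&
python3 -m jog '[0,0.001,0,0,0]' >/dev/null && python3 chk.py 7 && 
python3 -m jog '[0,-0.004,0,0,0,0,-0.002,0,0,0,0,0,0,0,0]' >/dev/null && python3 chk.py 9
```

```text
t 17.68 s 99.4 mm F 3.8
t 17.80 s 99.8 mm F 4.5
t 17.93 s 100.9 mm F 4.2
t 18.05 s 102.1 mm F 4.4
t 18.18 s 103.2 mm F 3.9
t 18.30 s 104.4 mm F 4.8
t 18.43 s 105.4 mm F 4.0
t 18.55 s 106.4 mm F 4.9
t 18.68 s 107.4 mm F 5.3
t 18.80 s 108.4 mm F 4.5
t 18.93 s 109.4 mm F 4.4
t 19.30 s 103.4 mm F -0.1
```

```bash
python3 -m jog '[0,0.003,0,0,0,0,0.002,0,0,0,0,0.001,0,0,0]' >/dev/null && python3 chk.py 7 &&
python3 -m jog '[0,0.001,0,0,0]' >/dev/null && python3 chk.py 7 &&
python3 -m jog '[0,0.001,0,0,0]' >/dev/null && python3 chk.py 7 &&
python3 -m jog '[0,0.001,0,0,0]' >/dev/null && python3 chk.py 7 &&
python3 -m jog '[0,0.001,0,0,0]' >/dev/null && python3 chk.py 7 &&
python3 -m jog '[0,0.001,0,0,0]' >/dev/null && python3 chk.py 7 &&
python3 -m jog '[0,0.001,0,0,0]' >/dev/null && python3 chk.py 7 &&
python3 -m jog '[0,0.001,0,0,0]' >/dev/null && python3 chk.py 7 &&
python3 -m jog '[0,0.001,0,0,0]' >/dev/null && python3 chk.py 7 &&
python3 -m jog '[0,0.001,0,0,0]' >/dev/null && python3 chk.py 7 &&
python3 -m jog '[0,0.001,0,0,0]' >/dev/null && python3 chk.py 7 && 
python3 -m jog '[0,-0.004,0,0,0,0,-0.002,0,0,0,0,0,0,0,0]' >/dev/null && python3 chk.py 9
```

```text
t 19.68 s 109.4 mm F 3.5
t 19.80 s 109.8 mm F 4.9
t 19.93 s 110.7 mm F 6.9
t 20.05 s 111.2 mm F 9.4
```

The push is climbing steadily, so the cassette is at the seals. I'll hold briefly to confirm.

```bash
python3 -m jog '[0,0,0,0,0]' >/dev/null ; python3 chk.py 12 && python3 -m jog '[0,0.0005,0,0,0]' >/dev/null && python3 chk.py 12; python3 -m jog '[0,0,0,0,0,0,0,0,0,0]' >/dev/null; python3 chk.py 14
```

```text
t 20.18 s 111.3 mm F 7.8
t 20.30 s 111.5 mm F 10.1
t 20.55 s 111.5 mm F 9.1
```

Force rises at about 4.4 N/mm and holds at 9 N under a static push, so the cassette is home. Draw back, lift, and return the pusher.

```bash
python3 -m jog '[0,-0.004,0,0,0,0,-0.01,0,0,0,0,-0.03,0,0,0,0,-0.04,0,0,0,0,-0.04,0,0,0,0,-0.02,0,-0.03,0,0,0,0,-0.04,0,0,0,0,0,-0.82,0,0,0,0,-0.82,0,0,0,0,-0.81,0,0,0,0,0]'
python3 - <<'E'
from h import *
t=robot.camera("top")
cv2.imwrite("pics/t4.png",cv2.resize(t[190:280,235:355],(640,480),interpolation=3))
print(heading(),step([.515,-.2725,.0365]))
E
```

```text
time: 21.92
position: [0.4805, -0.1344, 0.1495]
tool_rot: [0.613, 0.79, 0.0, -0.0]
ft_force: [-0.6, 0.6, -1.9]
grip_width: 0.0235
grip_force: 50.0
104.39630970803604 [-0.1424 -0.001   0.113 ]
```

View pics/t4.png

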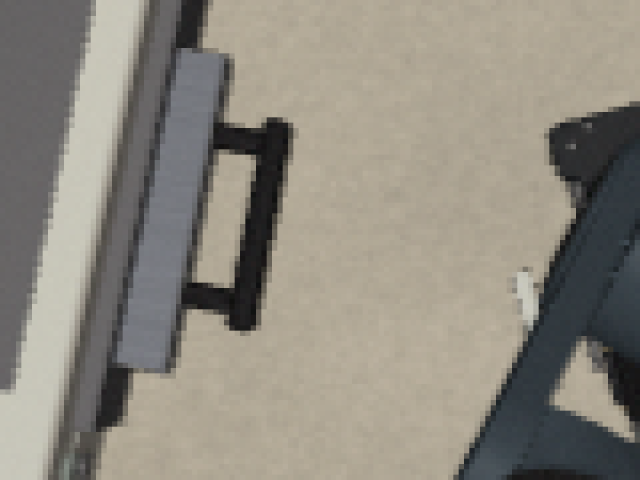

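The cassette is now deep in the slot, with the bar's outer face at about (285,225) in the crop. That is about 70 mm out, within the 46–82 mm expected, and the pusher is clear of it. Now back to the mat.

```bash
python3 -m jog '[0,-0.048,0,0,0,0,-0.048,0,0,0,0,-0.046,-0.001,0.02,0,0,0,0,0.04,0,0,0,0,0.03,0,0,0,0,0.014,0,0,0,0,0.004,0,0,0,0,0,0,0,0,0,0,0]'; python3 -m jog '[0,0,0,0.002,0,0,0,0,0.002,0,0,0,0,0,0]'
```

```text
time: 23.1
position: [0.5162, -0.2725, 0.0427]
tool_rot: [0.612, 0.791, -0.0, 0.001]
ft_force: [0.3, -0.5, -2.3]
grip_width: 0.0235
grip_force: 50.0
time: 23.48
position: [0.5154, -0.272, 0.0375]
tool_rot: [0.612, 0.791, 0.0, -0.0]
ft_force: [0.9, -0.0, -1.8]
grip_width: 0.0237
grip_force: 50.0
```

```bash
python3 -m jog '[0,0,0,0.0005,0,0,0,0,0.0005,0,0,0,0,0,0]'; python3 -m jog '[0,0,0,0,0]' 10;  python3 -m jog '[0.04,0,0,0,0,0.06,0,0,0,0,0.06,0,0,0,0,0.06,0,0,0,0]';python3 -m jog '[0.06,0,0,-0.01,0,0.06,0,0,-0.03,0,0.06,0,0,-0.05,0,0.06,0,0,-0.05,0,0.06,-0.05,0,0,0,0.06,-0.05,0,0,0,0.06,-0.05,0,0,0,0.06,0,0,0,0,0.06,0,0,0,0]'
python3 - <<'E'
from h import *
t=robot.camera("top");s=robot.camera("scene")
cv2.imwrite("pics/t5.png",np.hstack([cv2.resize(t[190:280,345:455],(400,327),interpolation=3),cv2.resize(s[90:210,240:400],(400,300),interpolation=3).copy() if 0 else cv2.resize(s[90:180,240:350],(400,327),interpolation=3)]))
E
```

```text
time: 23.85
position: [0.5155, -0.2721, 0.0366]
tool_rot: [0.612, 0.791, -0.0, 0.0]
ft_force: [0.4, 0.5, -1.2]
grip_width: 0.0233
grip_force: 50.0
time: 23.98
position: [0.5155, -0.2721, 0.0366]
tool_rot: [0.612, 0.791, -0.0, 0.0]
ft_force: [-0.2, 0.3, -1.5]
grip_width: 0.0241
grip_force: 10.0
time: 24.48
position: [0.5155, -0.2721, 0.0367]
tool_rot: [0.612, 0.791, -0.0, 0.0]
ft_force: [1.1, -1.0, -0.2]
grip_width: 0.0555
grip_force: 0.0
time: 25.6
position: [0.5525, -0.4165, 0.1765]
tool_rot: [0.612, 0.791, 0.0, -0.001]
ft_force: [-0.1, -0.1, -0.9]
grip_width: 0.06
grip_force: 0.0
```

View pics/t5.png

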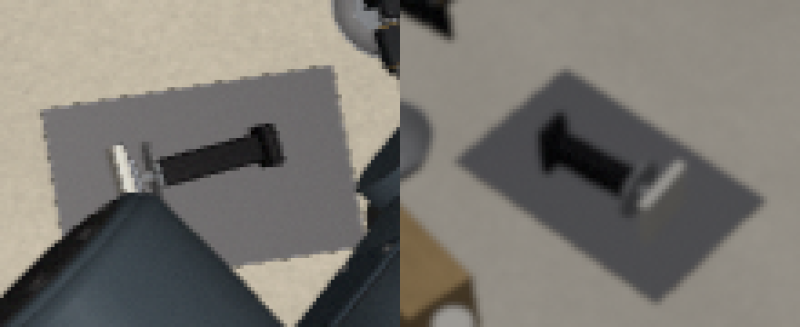

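The pusher lies flat and upright, well inside the mat (handle at about (215,160) in the left half). The gripper is clear of everything.

```bash
python3 -c "
from rig import robot
print(robot.hand_in())"
```

```text
the job is handed in; nothing more can be done
None
```

I handed the job in at about 26 s: by force readings the cassette rests against the docking seals (about 10 N peak measured push), and the pusher is back on the mat the way up it lay, but the hand-in returned no verdict.

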